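# Shut the red gas line at the bar's distribution box

### The job

Shut off the red gas line: with the fingertips, push the sliding cover of the grey distribution box straight back, away from you, as far as it goes, then push the red valve lever a quarter turn clockwise until it is fully shut. Only push, lift nothing; leave the cover lying in its channels, the blue and yellow levers open and everything else on the stand untouched.

Things in the scene. Friction and masses are not known exactly. Their poses are not given: they have to be found in the camera images.
- manifold_box: Fixed grey gas box, 250 mm deep (its x), 330 wide (y), 101 tall. Origin on the stand's surface; faces at box x = -129 (front) and +121 mm, sides at y = +-165; x points away from the robot, y left, z up. Front half: open-topped bay (x -123 to +2, y +-145) with three valves; rear half decked. Side walls up to z 101 guide the cover. A gauge, 140 high, stands behind the rear wall at y = +130.
- cover: Loose bright metal cover, 126 (x) by 311 (y) by 5 mm, 0.3 to 0.6 kg, lying in the box's channels with its underside at z = 88 mm. Origin: middle of its underside, axes as the box's. Starts over the bay with its origin at box x = -60 to -48 mm; slides along the box's +x, rubbing with 1.5 to 5 N, to a stop where its origin is at box x = +52 mm.
- cover_handle (a point): Middle of the cover's dark bow handle: a round bar 10 mm thick, 110 long along y, its axis 24 mm above the cover's underside (112 mm above the stand), with a 14 mm gap under it. It lies 13 mm in front of the cover's origin.
- red_lever (a joint): Red lever of a quarter-turn valve in the bay: 0 = open (points along the box's -x, at the robot), 1.571 = fully shut against its stop (points along the box's +y, left). Grows clockwise seen from above. Stays where it is left; rubbing torque 0.12 N m (3 to 4 N at the grip). Starts at 0 to 0.12.
- red_stem (a point): Point on the red lever's upright axis at mid-height of the lever (73 mm above the stand, 15 mm below the cover's underside). The three stems stand at box x = -30 mm, at box y = -90, -5 and +80 mm; red, blue and yellow in any order.
- red_grip (a point): Middle of the lever's red sleeve, 36 mm from the stem axis; sleeve from 15 to 57 mm from the axis, 14 wide, 14 tall (66 to 80 mm above the stand). The space beside and below it is free down to 50 mm above the stand, but for the valve body within 13 mm of the axis.
- blue_lever (a joint): The same kind of lever with a blue sleeve; starts open, 0 to 0.12, and is to stay open
- blue_grip (a point): Middle of the blue sleeve
- yellow_lever (a joint): The same kind of lever with a yellow sleeve; starts open, 0 to 0.12, and is to stay open
- yellow_grip (a point): Middle of the yellow sleeve
- copper_jug: copper water jug, 111x181x215 mm, left rear; keep clear
- bar_tumbler_3: clear drinking glass, 76 mm across, 86 tall, on the left; keep clear
- lime_0: green lime, about 50 mm, left front; keep clear
- wine_b: wine bottle with green neck, 74 mm across, 299 tall, right rear; keep clear
- wine_c: wine bottle with black neck, 74 mm across, 299 tall, right rear; keep clear
- bitters_b: small dasher bottle, 47 mm across, 138 tall, right side; keep clear
- order_pad: order pad lying flat, 125x75x12 mm, right front; keep clear
- corkscrew: folded waiter's corkscrew lying flat, 112 mm long, right side; keep clear

How it is judged:
On the way, in this order (a step that is already met when the one before it is completed fails the run):
1. the cover is pushed back (to within 12 mm of its stop) with the red lever not yet shut (x of cover in the frame of manifold_box above 0.04 m and value of joint red_lever below 0.5 rad), for 0.2 s.
2. the red lever is pushed fully shut (value of joint red_lever above 1.47 rad), for 0.2 s.
At the end, for the whole second after the job is handed in: The cover lies flat in its channels, within 12 mm of its rear stop and at rest; the red lever is within 0.1 rad of its shut stop; the blue and yellow levers are still open (under 0.2 rad); the other things have moved less than 25 mm (x of cover in the frame of manifold_box above 0.04 m and z of cover in the frame of manifold_box between 0.083 and 0.093 m and angle between cover's own z axis and vertical below 0.04 rad and linear speed of cover below 0.01 m/s and value of joint red_lever above 1.47 rad and velocity of joint red_lever below 0.05 rad/s and value of joint each of blue_lever, yellow_lever below 0.2 rad and distance of each of copper_jug, bar_tumbler_3, lime_0, wine_b, wine_c, bitters_b, order_pad, corkscrew from where it was at the start of the episode below 0.025 m); the robot touches nothing.
It fails at once if the cover is lifted or tipped out of its channels (z of cover in the frame of manifold_box above 0.098 m or angle between cover's own z axis and vertical above 0.1 rad).
It fails at once if the blue or yellow lever is turned (value of joint any of blue_lever, yellow_lever above 0.3 rad).
It fails at once if another thing on the stand is moved, lifted or knocked over (distance of any of copper_jug, bar_tumbler_3, lime_0, wine_b, wine_c, bitters_b, order_pad, corkscrew from where it was at the start of the episode above 0.03 m).
It also fails if it takes over 42 s, if anything falls off the work surface, if the arm or the gripper's body presses on something with over 40 N, if the wrist force passes 120 N, or if a joint passes its speed limit or range.

### The arm

A 6-joint arm with a two-finger parallel gripper is mounted at the origin on a cart in front of the work surface, level with it; the furniture and walls round the work are solid. World frame = base frame: x ahead of the robot, y to its left, z up, the work surface at z = 0. Lengths are in m, angles in rad, forces in N, time in s.
With the tool pointing down it reaches from about 0.35 to 0.875 m from the base axis. Payload 4.2 kg.
Tool frame: the origin (TCP) lies at the very end of the fingers, on their centre line; the grasp point (between the pads) lies 19 mm behind it; z points along the fingers, y is the line along which they close (so a half turn about z gives the same grasp; the last joint's range is limited). The gripper opens to 87 mm and grips with 3 to 60 N. Pads are 19 mm wide; open, the fingers measure 117 mm over their backs; the gripper's body (75 mm by 190 mm) begins 51 mm behind the grasp point.
Start: joints at [0.259, 0.385, 0.008, 0, -1.194, -0.259], TCP at [0.625, 0, 0.223] pointing down, gripper open.
Joint ranges: [-3.14, 3.14], [-1.21, 2.06], [-1.07, 1.41], [-3.16, 2.05], [-2.99, -0.16], [-3.1, 3.1]. Speed limits (rad/s): [2.79, 2.79, 3.14, 3.14, 3.14, 3.14].

### API

Orientations are given as a 3x3 rotation matrix whose columns are the frame's x, y, z axes.
In Python, from workcell import arm gives the robot as it stands. The module is installed in compiled form; this text tells all that it offers.
- The arm moves only by the shell command python3 -m crank 'ROWS' [FORCE]. ROWS is JSON, a list that holds one entry, the list of rows, each a list of 7 numbers: the opening, from 0 (shut) to 1 (fully open), then the shift along the world's x, y, z in mm, then the turn, a rotation vector about the world's x, y, z in rad. In form: [[[claw, x, y, z, ax, ay, az], ...]]. A call has 1 to 20 rows; each row shifts and turns the commanded pose from where the row before left it; what a row does not reach is not made up. A row lasts 1/10 s, in which the tool goes at most 50 mm and 8.59 degrees, less where a joint would pass 70% of its speed; a pose out of reach is approached as far as the arm can. A call with a gripper value outside its range is refused whole. The fingers move at their own pace and stop on an object; FORCE is the grip in N (left out, the last holds). Time passes only in rows, so rows that do not move let the fingers close. It gives the time, the measured TCP pose, the force, the opening and the grip force at its end, in the units of the state.
- arm.state(): the state, without advancing time (a new reading comes with each control period).
- arm.camera(name): name is "scene" or "side" or "wrist"; returns a dict with "frame" (400x640x3 uint8, red, green, blue), "vfov" (degrees; the focal length in pixels is half the picture's height over the tangent of half this angle, whatever the lens; pixels are square), "cx", "cy" (the principal point, pixels), "k1" (the pictures are not rectified: a ray, as slopes to the right and down, at radius r is drawn at 1 + k1 r^2 times it, then the intrinsics apply), "position" and "attitude" of the camera in the world. Camera axes: x right, y down, z forward; pixel columns grow to the right and rows downward; lengths in m; the calibration is good to about 2 mm. A picture is of the moment at which its call begins. There is no depth.
- arm.finish_job(): hands the job in; it is judged then, once.
Trained networks look in a picture, given as the dict that the camera call returned (one of the last four; its "shot" number tells which), for a name from the list of things; names that differ only in an ending like _2 or _b are one class to them, and where a whole thing is asked for, a point or a joint stands for the part that bears it (a point fixed in the world has none). Each returns a list of dicts, best first, with "confidence" (0 to 1); they miss things now and then, are a little off and sometimes report something else, mostly with a low value. They report only what shows in the picture. A call takes as long as a camera call.
- arm.outline_of(picture, query): "region" (400x640 bool, what is visible of it) and "position" ([column, row] in pixels, amid what is visible of it).
- arm.place_of(picture, query): "position" ([column, row] in pixels: a listed point, or the origin of a listed thing).
The state is a dict: "time_s": time; "joint_positions": joint angles; "qvel": joint speeds; "joint_efforts": joint torques, N m; "ee_pos": TCP position; "tool_rot": TCP orientation; "ft_force": force on the tool from outside, world axes, zero at the start; "moment": the same for the moment, N m; "opening": finger opening in m; "grip_force": force on a finger pad.
Only numpy, scipy, OpenCV 4.12 (cv2) and the standard library are available. Lean on these libraries where they do the work, as an engineer would, in place of code of your own. Each camera call takes 0.05 s, during which the arm holds its last target. There are 200 camera calls.

## Working session

There is one attempt and no reset: what is moved stays moved. The work goes in short steps, Python scripts to look and compute and a shell command to move; the robot and the scene stay as the last step left them, time stands still between calls to the robot, and variables do not carry over. Pictures are saved under pics/ and viewed, at most 10 in all, crops included, and the job is handed in when it is done.

```bash
mkdir -p pics; cat > h.py <<'E'
import numpy as np, cv2
from workcell import arm
def ray(c,p):
    f=200/np.tan(np.radians(c["vfov"])/2)
    d=np.array([(p[0]-c["cx"])/f,(p[1]-c["cy"])/f]); u=d.copy()
    for _ in range(20): u=d/(1+c["k1"]*(u@u))
    R=np.array(c["attitude"]); v=R@np.array([u[0],u[1],1.]); return np.array(c["position"]),v/np.linalg.norm(v)
def proj(c,P):
    f=200/np.tan(np.radians(c["vfov"])/2)
    q=np.array(c["attitude"]).T@(np.array(P)-c["position"]); u=q[:2]/q[2]; u=u*(1+c["k1"]*(u@u)); return u*f+[c["cx"],c["cy"]]
def at_z(c,p,z):
    o,v=ray(c,p); return o+v*(z-o[2])/v[2]
def tri(rs):
    A=0;b=0
    for o,v in rs:
        M=np.eye(3)-np.outer(v,v);A=A+M;b=b+M@o
    X=np.linalg.solve(A,b); return X,[float(np.linalg.norm((np.eye(3)-np.outer(v,v))@(X-o)))for o,v in rs]
def save(c,n): cv2.imwrite("pics/"+n,c["frame"][:,:,::-1])
E
python3 - <<'E'
from h import *
np.set_printoptions(precision=4,suppress=True)
R={}
for n in["scene","side","wrist"]:
    c=arm.camera(n); save(c,n+"0.png"); print(n,c["position"],c["vfov"],c["k1"])
    for q in["manifold_box","cover","cover_handle","red_stem","red_grip","blue_grip","yellow_grip"]:
        r=arm.place_of(c,q)
        if r: print(q,r[0]["position"],round(r[0]["confidence"],2)); R.setdefault(q,[]).append(ray(c,r[0]["position"]))
for q in R:
    if len(R[q])>1: print(q,*tri(R[q]))
s=arm.state();print(s["time_s"],s["ee_pos"],s["tool_rot"])
a=[cv2.imread(f"pics/{n}0.png") for n in["scene","side","wrist"]]
m=np.vstack([np.hstack(a[:2]),np.hstack([a[2],a[2]*0])]); cv2.imwrite("pics/all0.png",cv2.resize(m,(800,500),interpolation=cv2.INTER_AREA))
E
```

```text
scene [0.1907 0.8842 0.7741] 47.912846651079875 -0.08641783283340757
manifold_box [319.4, 237.0] 0.59
cover [339.5, 217.9] 0.62
cover_handle [344.0, 212.7] 0.84
red_grip [344.7, 210.1] 0.68
side [ 0.1887 -0.3435  0.8622] 57.762982817780944 0.015904106251752
cover [292.9, 196.7] 0.93
cover_handle [283.0, 194.7] 0.75
wrist [ 0.6255 -0.0849  0.3847] 59.65643791187542 -0.0647000283825785
manifold_box [393.8, 185.3] 0.59
cover [468.9, 211.9] 0.73
cover_handle [495.4, 224.9] 0.74
red_stem [471.3, 215.0] 0.5
manifold_box [0.5436 0.0196 0.0074] [2.6150616286253403e-05, 2.6150616286045354e-05]
cover [0.4918 0.0196 0.0889] [0.003223597390672618, 0.004295300796885358, 0.0025472561488044596]
cover_handle [0.4749 0.0269 0.1118] [0.0007169673418901071, 0.001581434830535714, 0.0013419917508888763]
1.2 [0.625  0.     0.2226] [[-0. -1.  0.]
 [-1.  0.  0.]
 [-0. -0. -1.]]
```

View pics/all0.png

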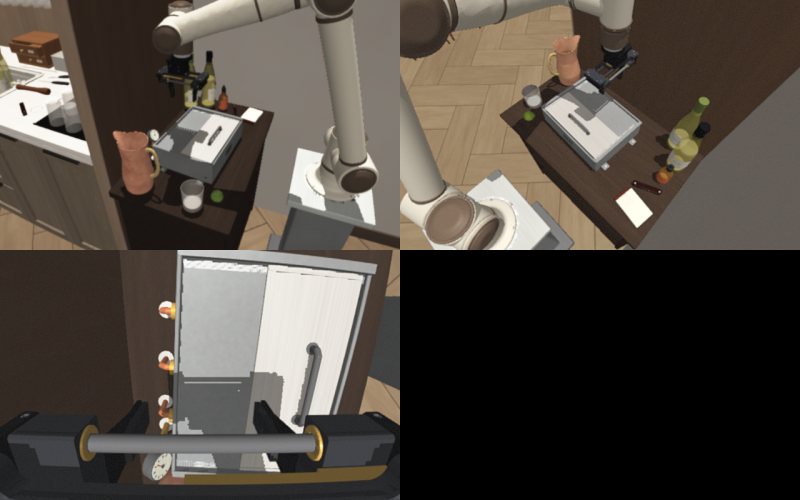

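View pics/side0.png

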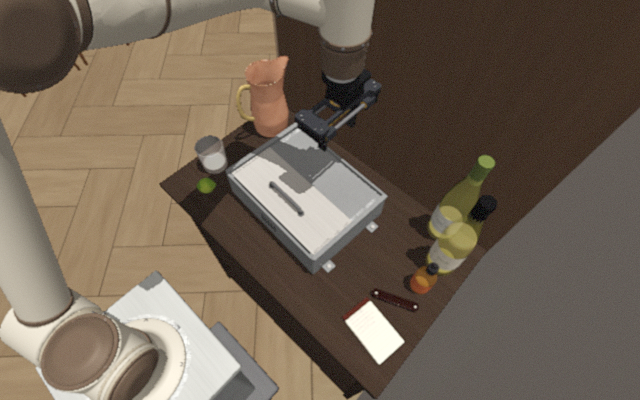

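The pictures show the cover over the front half. Its handle is at about (287,197) in the side view, and the box top corners there are at about (298,125), (384,195), (313,265) and (230,177). Next I'll get the box yaw.

```bash
python3 - <<'E'
from h import *
np.set_printoptions(precision=4,suppress=True)
c=arm.camera("side")
P=[at_z(c,p,.101) for p in[(298,125),(384,195),(313,265),(230,177)]]
for p in P: print(p)
c0=c
for n in["scene","side","wrist"]:
    c=arm.camera(n)
    r=arm.outline_of(c,"cover")
    if not r: print(n,"no");continue
    m=r[0]["region"].astype(np.uint8)
    k,_=cv2.findContours(m,0,2); k=max(k,key=cv2.contourArea)[:,0,:]
    w=np.array([at_z(c,p,.093)[:2] for p in k.astype(float)]).astype(np.float32)
    (cx,cy),(a,b),t=cv2.minAreaRect(w*1000); print(n,r[0]["confidence"],cx,cy,a,b,t)
    bx=cv2.boxPoints(((cx,cy),(a,b),t)); print(bx.tolist())
    # handle
    r=arm.outline_of(c,"cover_handle")
cv2.imwrite("pics/sidez.png",cv2.resize(c0["frame"][100:290,210:410,::-1],None,fx=3,fy=3,interpolation=2))
E
```

```text
[0.6659 0.1668 0.101 ]
[ 0.6484 -0.1484  0.101 ]
[ 0.3963 -0.1453  0.101 ]
[0.423  0.1686 0.101 ]
scene 0.67 486.81427001953125 21.3853759765625 304.5481872558594 128.5963897705078 86.62377166748047
[[413.6599426269531, -126.83775329589844], [542.0330810546875, -134.4110870361328], [559.9686279296875, 169.60850524902344], [431.595458984375, 177.1818389892578]]
side 0.94 488.0850524902344 23.811264038085938 310.7402648925781 129.37112426757812 86.6875991821289
[[414.5302734375, -127.561767578125], [543.6852416992188, -135.03683471679688], [561.6398315429688, 175.18429565429688], [432.48486328125, 182.65936279296875]]
wrist 0.75 487.2363586425781 -11.517578125 239.53018188476562 129.1297149658203 86.40570831298828
[[415.290283203125, -126.99945068359375], [544.166015625, -135.0947265625], [559.1824340820312, 103.96429443359375], [430.30670166015625, 112.0595703125]]
```

View pics/sidez.png

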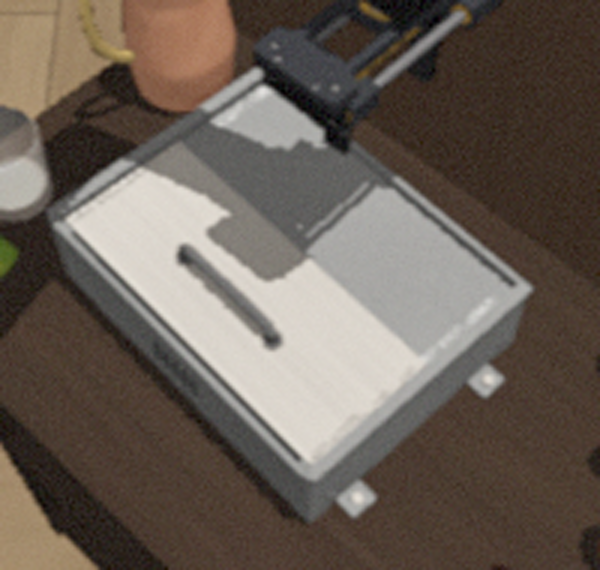

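View pics/wrist0.png

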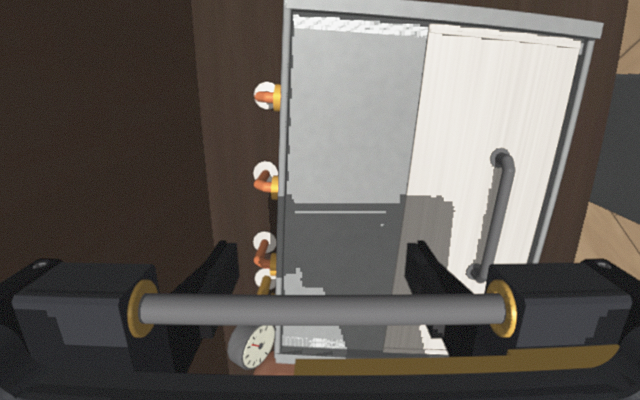

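Measured so far:
- **Cover:** centre at about (0.488, 0.023), yaw about −0.058 rad.
- **Handle:** about (0.475, 0.026, 0.112). It sits 13 mm in front of the cover centre and at the stated height, so it checks out.

I'll close the fingers and descend in front of the handle.

```bash
python3 -m crank '[[[0,-39,5.6,0,0,0,-0.058],[0,-39,5.6,0,0,0,0],[0,-39,5.6,0,0,0,0],[0,-39,5.6,0,0,0,0],[0,-39,5.6,0,0,0,0],[0,0,0,-30,0,0,0],[0,0,0,-30,0,0,0],[0,0,0,-30,0,0,0],[0,0,0,-20,0,0,0],[0,0,0,-12,0,0,0],[0,0,0,0,0,0,0],[0,0,0,0,0,0,0]]]' 10
python3 - <<'E'
from h import *
c=arm.camera("side"); cv2.imwrite("pics/a.png",cv2.resize(c["frame"][60:290,180:440,::-1],None,fx=2.4,fy=2.4,interpolation=2))
E
```

```text
time_s: 2.9
ee_pos: [0.4304, 0.0281, 0.101]
tool_rot: [[-0.058, -0.998, 0.001], [-0.998, 0.058, -0.0], [0.0, -0.001, -1.0]]
ft_force: [0.6, -0.5, 0.7]
opening: 0.0031
grip_force: 0.0
```

View pics/a.png

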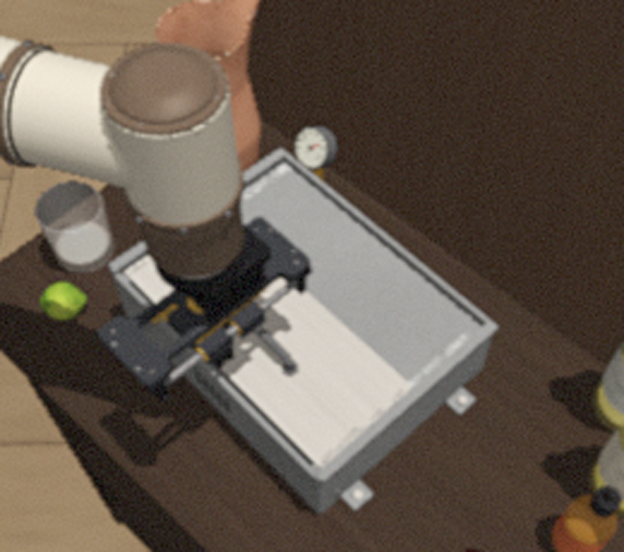

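The closed fingers are down just in front of the handle bar, which shows at about (275,350). Now I'll push along the box's x.

```bash
python3 -m crank '[[[0,10,-0.6,0,0,0,0],[0,8,-0.5,0,0,0,0],[0,8,-0.5,0,0,0,0],[0,10,-0.6,0,0,0,0],[0,10,-0.6,0,0,0,0],[0,10,-0.6,0,0,0,0],[0,10,-0.6,0,0,0,0],[0,10,-0.6,0,0,0,0],[0,10,-0.6,0,0,0,0],[0,10,-0.6,0,0,0,0],[0,10,-0.6,0,0,0,0],[0,10,-0.6,0,0,0,0],[0,0,0,0,0,0,0]]]'
```

```text
time_s: 4.25
ee_pos: [0.5485, 0.0213, 0.1007]
tool_rot: [[-0.058, -0.998, 0.003], [-0.998, 0.058, 0.0], [-0.001, -0.003, -1.0]]
ft_force: [-0.2, 0.2, 0.0]
opening: 0.0005
grip_force: 0.0
```

```bash
python3 -m crank '[[[0,4,-0.2,0,0,0,0],[0,4,-0.2,0,0,0,0],[0,3,-0.2,0,0,0,0]]]'; python3 -m crank '[[[0,2,-0.1,0,0,0,0],[0,2,-0.1,0,0,0,0]]]'
python3 - <<'E'
from h import *
c=arm.camera("side"); cv2.imwrite("pics/b.png",cv2.resize(c["frame"][60:290,180:440,::-1],None,fx=2.4,fy=2.4,interpolation=2))
E
```

```text
time_s: 4.55
ee_pos: [0.5566, 0.0203, 0.1007]
tool_rot: [[-0.058, -0.998, -0.001], [-0.998, 0.058, -0.0], [0.0, 0.001, -1.0]]
ft_force: [-2.8, 0.6, 3.1]
opening: 0.0009
grip_force: 1.9
time_s: 4.75
ee_pos: [0.5607, 0.0201, 0.1007]
tool_rot: [[-0.058, -0.998, -0.001], [-0.998, 0.058, -0.0], [0.0, 0.001, -1.0]]
ft_force: [-4.1, 0.2, 3.1]
opening: 0.0004
grip_force: 2.1
```

View pics/b.png

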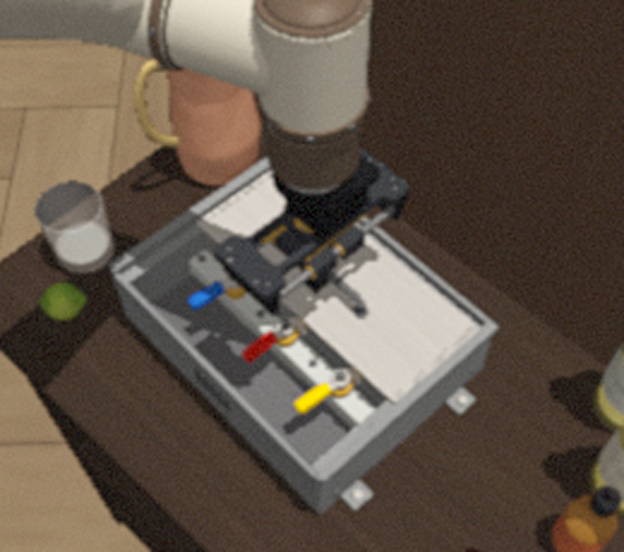

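The cover is nearly all the way back, and the bay is open. Blue is on the left, red in the middle at about (258,347), and yellow on the right. I'll push on to the stop.

```bash
python3 -m crank '[[[0,2,-0.1,0,0,0,0],[0,2,-0.1,0,0,0,0]]]'; python3 -m crank '[[[0,2,-0.1,0,0,0,0],[0,1,0,0,0,0,0],[0,0,0,0,0,0,0]]]'
```

```text
time_s: 5.0
ee_pos: [0.5649, 0.02, 0.1007]
tool_rot: [[-0.058, -0.998, -0.0], [-0.998, 0.058, -0.0], [0.0, 0.0, -1.0]]
ft_force: [-4.2, 0.2, 2.6]
opening: 0.0003
grip_force: 2.2
time_s: 5.3
ee_pos: [0.5673, 0.0199, 0.1006]
tool_rot: [[-0.058, -0.998, -0.002], [-0.998, 0.058, -0.0], [0.0, 0.002, -1.0]]
ft_force: [-5.4, 0.3, 4.5]
opening: 0.0002
grip_force: 3.2
```

```bash
python3 -m crank '[[[0,2,-0.1,0,0,0,0],[0,2,-0.1,0,0,0,0],[0,0,0,0,0,0,0]]]'; python3 -m crank '[[[0,-10,0.6,0,0,0,0],[0,-10,0.6,0,0,0,0],[0,0,0,30,0,0,0],[0,0,0,30,0,0,0],[0,0,0,40,0,0,0],[0,0,0,0,0,0,0]]]'
python3 - <<'E'
from h import *
np.set_printoptions(precision=4,suppress=True)
R={};C={}
for n in["scene","side","wrist"]:
    c=arm.camera(n); C[n]=c
    for q in["manifold_box","cover","cover_handle","red_stem","red_grip","blue_grip","yellow_grip"]:
        r=arm.place_of(c,q)
        if r and r[0]["confidence"]>.4: print(n,q,r[0]["position"],round(r[0]["confidence"],2)); R.setdefault(q,[]).append(ray(c,r[0]["position"]))
for q in R:
    if len(R[q])>1: print(q,*tri(R[q]))
m=np.vstack([C["side"]["frame"][60:290,180:440],C["wrist"]["frame"][:230,190:450]])
cv2.imwrite("pics/c.png",cv2.resize(np.hstack([C["side"]["frame"][80:300,180:440],C["wrist"]["frame"][:220]])[:,:,::-1],(800,196)))
cv2.imwrite("pics/w1.png",C["wrist"]["frame"][:,:,::-1])
E
```

```text
time_s: 5.6
ee_pos: [0.568, 0.0198, 0.1005]
tool_rot: [[-0.059, -0.998, -0.009], [-0.998, 0.059, -0.001], [0.001, 0.009, -1.0]]
ft_force: [-13.7, 4.6, 10.8]
opening: 0.0006
grip_force: 7.4
time_s: 6.2
ee_pos: [0.5564, 0.0216, 0.2069]
tool_rot: [[-0.057, -0.998, 0.015], [-0.998, 0.057, 0.002], [-0.003, -0.015, -1.0]]
ft_force: [0.3, 0.6, 0.2]
opening: 0.0006
grip_force: 0.0
scene manifold_box [318.2, 235.8] 0.94
scene cover [303.5, 209.5] 0.91
scene cover_handle [306.8, 199.7] 0.78
scene red_stem [333.8, 221.9] 0.78
scene red_grip [344.5, 220.7] 0.68
scene blue_grip [329.0, 242.4] 0.69
scene yellow_grip [355.8, 174.3] 0.62
side manifold_box [306.9, 201.8] 0.81
side cover [321.5, 170.3] 0.73
side red_stem [302.0, 195.6] 0.69
side red_grip [287.5, 200.4] 0.61
side blue_grip [266.2, 185.9] 0.42
side yellow_grip [309.2, 226.5] 0.63
wrist manifold_box [367.2, 183.3] 0.71
wrist cover [270.5, 197.6] 0.67
wrist cover_handle [281.6, 204.9] 0.61
wrist red_stem [363.9, 185.7] 0.73
wrist red_grip [407.6, 182.5] 0.76
wrist yellow_grip [415.4, 87.8] 0.71
manifold_box [0.5288 0.0237 0.0228] [0.015621609090597038, 0.015800933931410657, 0.023002202333325495]
cover [0.5952 0.0193 0.0886] [0.006958000925242071, 0.00776486329936163, 0.0011195975842787662]
cover_handle [0.5811 0.0172 0.1172] [0.0006812778525147144, 0.0006812778525148406]
red_stem [0.5141 0.0153 0.0684] [0.008648208106644052, 0.008240063622344458, 0.00471357193297511]
red_grip [0.4785 0.0185 0.0825] [0.003062215013146451, 0.004073420815125504, 0.003239773699316351]
blue_grip [0.4823 0.1008 0.0695] [0.0031994641453342134, 0.003199464145334224]
yellow_grip [ 0.474  -0.0764  0.144 ] [0.02025325812085297, 0.029764808653467284, 0.02238607300919495]
```

View pics/w1.png

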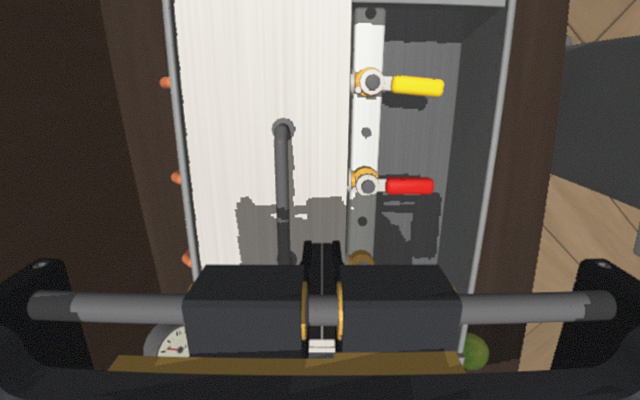

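The stop was felt at TCP x=0.568 (14 N). In the wrist view, the red lever is in the middle with its sleeve at about (408,186). Its stem is at about (0.513, 0.016), consistent with the box origin of about (0.543, 0.0195). I'll move to the lever's right, between it and yellow, then descend.

```bash
python3 -m crank '[[[0,-27,-11,0,0,0,0],[0,-27,-11,0,0,0,0],[0,-27,-11,0,0,0,0],[0,0,0,-30,0,0,0],[0,0,0,-20,0,0,0],[0,0,0,-10,0,0,0],[0,0,0,0,0,0,0],[0,0,0,0,0,0,0]]]'
python3 - <<'E'
from h import *
np.set_printoptions(precision=4,suppress=True)
R={};C={}
for n in["scene","side","wrist"]:
    c=arm.camera(n); C[n]=c
    for q in["red_stem","red_grip","yellow_grip"]:
        r=arm.place_of(c,q)
        if r: print(n,q,r[0]["position"],round(r[0]["confidence"],2),at_z(c,r[0]["position"],.073))
s=arm.state()["ee_pos"]; print(s,proj(C["side"],s))
f=lambda n:C[n]["frame"]
cv2.imwrite("pics/d.png",cv2.resize(np.hstack([f("side")[100:300,200:400],f("wrist")[20:220,250:450]])[:,:,::-1],(800,400),interpolation=2))
E
```

```text
time_s: 8.2
ee_pos: [0.4718, -0.0119, 0.1412]
tool_rot: [[-0.058, -0.998, 0.001], [-0.998, 0.058, -0.0], [0.0, -0.001, -1.0]]
ft_force: [0.1, 0.6, 0.5]
opening: 0.0001
grip_force: 0.0
scene red_stem [400.1, 185.4] 0.59 [ 0.3877 -0.2131  0.073 ]
scene red_grip [345.9, 223.2] 0.7 [0.4723 0.0163 0.073 ]
scene yellow_grip [354.4, 208.6] 0.43 [ 0.4729 -0.0526  0.073 ]
side red_stem [301.4, 196.4] 0.71 [0.5173 0.0097 0.073 ]
side red_grip [372.0, 332.3] 0.74 [ 0.3812 -0.3283  0.073 ]
side yellow_grip [436.5, 229.5] 0.61 [ 0.6745 -0.2941  0.073 ]
wrist red_stem [268.6, 254.6] 0.76 [0.5119 0.0171 0.073 ]
wrist yellow_grip [247.8, 226.5] 0.68 [ 0.5244 -0.0058  0.073 ]
[ 0.471  -0.0121  0.1406] [293.3077 199.1096]
```

View pics/d.png

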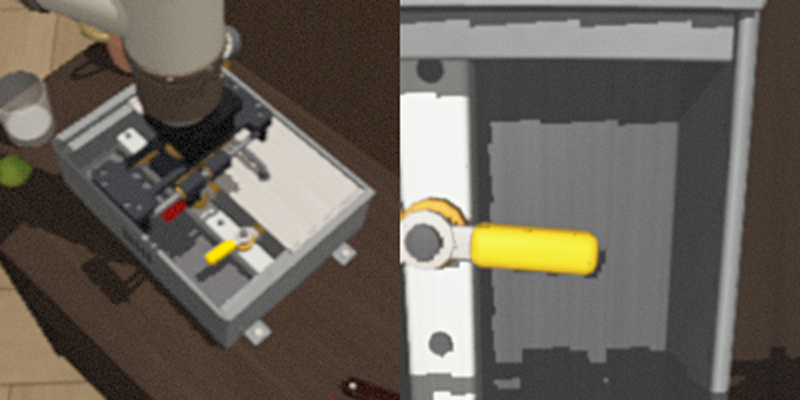

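The yellow sleeve is well clear (crop pixel 535,248), and red shows just left of the fingers. I'll descend and then follow the arc.

```bash
python3 -m crank '[[[0,0,-2,-25,0,0,0],[0,0,-1,-25,0,0,0],[0,0,0,-18,0,0,0],[0,0,0,-10,0,0,0],[0,0,0,0,0,0,0]]]'; python3 -m crank '[[[0,0,5,0,0,0,0],[0,0,5,0,0,0,0],[0,0,4,0,0,0,0],[0,0,4,0,0,0,0],[0,0,0,0,0,0,0]]]'
```

```text
time_s: 9.3
ee_pos: [0.4702, -0.0153, 0.0615]
tool_rot: [[-0.058, -0.998, -0.003], [-0.998, 0.058, -0.001], [0.001, 0.003, -1.0]]
ft_force: [0.2, 0.5, 0.6]
opening: 0.0006
grip_force: 0.0
time_s: 9.8
ee_pos: [0.4712, 0.0035, 0.063]
tool_rot: [[-0.057, -0.998, 0.001], [-0.998, 0.057, 0.0], [-0.0, -0.001, -1.0]]
ft_force: [0.9, 0.3, 1.0]
opening: 0.0003
grip_force: 0.0
```

```bash
python3 -m crank '[[[0,0,4.5,0,0,0,0],[0,0.5,4.5,0,0,0,0],[0,0,5.4,0,0,0,0],[0,0.5,5.4,0,0,0,0],[0,1.5,5.2,0,0,0,0],[0,1.8,5.1,0,0,0,0],[0,2.8,4.6,0,0,0,0],[0,2.9,4.6,0,0,0,0],[0,0,0,0,0,0,0]]]'; python3 -m crank '[[[0,4,3.6,0,0,0,0],[0,4,3.6,0,0,0,0],[0,4,2.6,0,0,0,0]]]'
python3 - <<'E'
from h import *
c=arm.camera("side"); cv2.imwrite("pics/e.png",cv2.resize(c["frame"][130:260,220:390,::-1],None,fx=4,fy=4,interpolation=2))
E
```

```text
time_s: 10.7
ee_pos: [0.4811, 0.043, 0.0622]
tool_rot: [[-0.058, -0.998, -0.0], [-0.998, 0.058, 0.0], [-0.0, 0.0, -1.0]]
ft_force: [-1.8, -1.0, -0.3]
opening: 0.0004
grip_force: 0.8
time_s: 11.0
ee_pos: [0.4931, 0.0523, 0.0624]
tool_rot: [[-0.058, -0.998, -0.001], [-0.998, 0.058, -0.0], [0.0, 0.001, -1.0]]
ft_force: [-3.7, -2.1, -0.3]
opening: 0.0008
grip_force: 1.4
```

View pics/e.png

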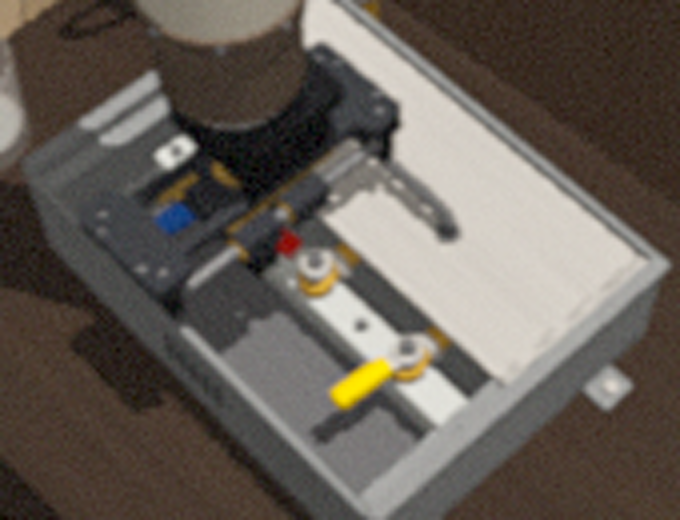

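The red lever is turning (sleeve at about 287,243), with reaction forces of 3–4 N as expected. I'll push on in small steps until the force rises at the stop.

```bash
python3 -m crank '[[[0,3,1,0,0,0,0],[0,3,0.5,0,0,0,0]]]'; python3 -m crank '[[[0,2,0,0,0,0,0],[0,2,0,0,0,0,0]]]';python3 -m crank '[[[0,2,0,0,0,0,0],[0,0,0,0,0,0,0]]]'
```

```text
time_s: 11.25
ee_pos: [0.4989, 0.0536, 0.0625]
tool_rot: [[-0.058, -0.998, -0.001], [-0.998, 0.058, -0.0], [0.0, 0.001, -1.0]]
ft_force: [-6.2, -0.6, 1.0]
opening: 0.0005
grip_force: 4.0
time_s: 11.45
ee_pos: [0.499, 0.0534, 0.0623]
tool_rot: [[-0.06, -0.998, -0.009], [-0.998, 0.06, -0.001], [0.001, 0.009, -1.0]]
ft_force: [-17.4, 6.7, 12.9]
opening: 0.0006
grip_force: 8.8
time_s: 11.65
ee_pos: [0.4991, 0.0534, 0.0623]
tool_rot: [[-0.06, -0.998, -0.012], [-0.998, 0.06, -0.001], [0.002, 0.012, -1.0]]
ft_force: [-18.0, 6.0, 13.6]
opening: 0.0002
grip_force: 9.6
```

The lever is hard on its stop at 18 N. I'll back off toward the robot, rise and check.

```bash
python3 -m crank '[[[0,-8,0,0,0,0,0],[0,-10,0,0,0,0,0],[0,-10,0,0,0,0,0],[0,0,0,0,0,0,0],[0,0,0,25,0,0,0],[0,0,0,40,0,0,0],[0,0,0,45,0,0,0],[0,0,0,50,0,0,0],[0,0,0,40,0,0,0],[0,-40,0,0,0,0,0],[0,-40,0,0,0,0,0],[0,0,0,0,0,0,0],[0,0,0,0,0,0,0]]]'
python3 - <<'E'
from h import *
c=arm.camera("side"); d=arm.camera("wrist")
cv2.imwrite("pics/f.png",np.hstack([cv2.resize(c["frame"][110:280,220:390],(400,400),interpolation=2),cv2.resize(d["frame"][:260,100:360],(400,400))])[:,:,::-1])
E
```

```text
time_s: 12.95
ee_pos: [0.3972, 0.0537, 0.2634]
tool_rot: [[-0.057, -0.998, 0.003], [-0.998, 0.057, 0.001], [-0.001, -0.003, -1.0]]
ft_force: [-0.7, -0.0, 0.6]
opening: 0.0005
grip_force: 0.0
```

View pics/f.png

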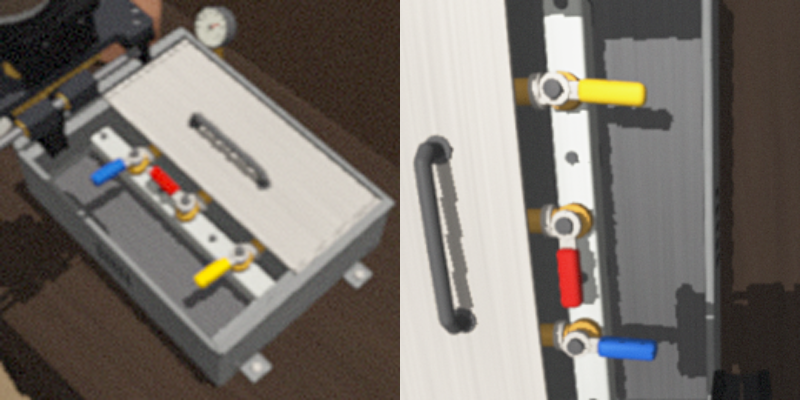

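The cover is fully back and flat, red (569,278) lies along the rail and is shut, and blue and yellow are still open. The arm is clear, so I'll hand in.

```bash
python3 -c "from workcell import arm; print(arm.finish_job())"
```

```text
the job is handed in; nothing more can be done
None
```

The job is handed in (the judge returned no verdict): the cover is pushed back to its stop, the red lever is fully shut against its stop, the blue and yellow levers are still open, and the arm was clear at about 13 s of the 42 s allowed.

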